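# Clear the pulley hub and press in its keyed shaft

## Task

Take the ear defenders off the pulley hub and hang them over the bar of the rail, one cup on either side, then let go of them. Then take the keyed shaft (the fitting with the square head) from the rack and push it into the hub, turning it until the key slips into the keyway, and push on against the ejector spring until its collar sits down on the hub's face. Finish while still gripping the shaft and holding it pressed fully home, so that someone can tighten the hub's grub screw, and leave the other two fittings in the rack and the wax jar and the wood blank where they are.

Things in the scene. Friction and masses are not known exactly. Their poses are not given: they have to be found in the camera images.
- ear_defenders: Rigid ear defenders standing on their two cups like an arch over the pulley hub; 149 mm tall, 172 over the cups, 0.22 kg. Origin midway between the cups at their undersides; z up, y from cup to cup. Cups 46 mm wide (x), 62 tall, at 52 to 86 mm either side in y. On top, joined by wire arms, a thick headband cushion 26 mm wide (x), 70 long (y), from 115 to 149 mm up.
- crown (a point): Middle of the underside of the headband cushion (115 mm above the cups' undersides): this face lies on the bar once they hang. Grip the cushion across its 26 mm width, near its top (about 25 mm above this point), so that the fingertips stay above its underside and clear of the bar.
- rail: Fixed steel rail: round horizontal bar along its y axis, 220 mm long, 12 mm thick, on two posts at its ends. Origin on the table under the bar's middle; the bar's axis is 144 mm and its top 150 mm above the table.
- rack: Fixed wooden rack, 260 (x) x 80 x 65 mm tall, with three holes 32 mm wide in a row along x, 85 mm apart, each holding an upright fitting whose collar rests on the rack's top with some mm of play. Which fitting stands where varies. Origin at the centre of the underside.
- shaft: Steel keyed shaft, upright in the rack; the fitting with a square head. 0.35 kg. Origin at the centre of its foot (13 mm above the table in the rack), z up. Shank 20 mm diameter, 52 long, foot tapered. Key: rib 8 mm wide on the +x side, out to 15 mm from the axis, 22 to 50 mm above the foot; below it a plain pilot. Collar 44 mm diameter at 52 to 58 mm, with a flat tab 8 mm wide above the key, out to 32 mm.
- shaft_head (a point): Point on the shaft's axis 84 mm above its foot, a good height to grip its head: a 22 x 22 mm square, flats facing the shaft's x and y axes, from 58 mm (top of the collar) to 100 mm above the foot.
- shoulder (a point): Centre of the underside of the shaft's collar, 52 mm above its foot; it meets the hub's top face when the shaft is home.
- hub: Flanged aluminium belt pulley, 76 mm diameter, fixed bore upwards on a grey round stand 84 mm wide. Origin on the table on the bore's axis, z up. Top face 77 mm above the table. Bore 22 mm diameter; keyway 10 mm wide on its +x side, out to 17 mm from the axis, full depth. The shaft's pilot enters 22 mm at any angle; then the key stops on the top face unless over the keyway.
- ejector (a joint): Spring ejector, a brass disc 40 mm down the bore; its travel in m: 0 up at rest, 0.012 when the shaft's collar sits on the hub's face. It pushes up with 4 N at 0 and 10 N at 0.012, and lifts the shaft again if it is let go.
- cone_centre: bystander in the rack: steel fitting with the same 20 mm shank and 44 mm collar as the shaft, but a pointed cone on top (30 mm tall) and no key
- knob_arbor: bystander in the rack: fitting with the same shank and collar as the shaft, but a round dark wooden mushroom knob on top (34 mm wide, 38 mm tall) and no key
- wax_jar: bystander: amber glass jar, 52 mm wide, 70 mm tall; origin at the centre of its underside
- blank: bystander: upright light wooden cylinder, 50 mm wide, 60 mm tall; origin at the centre of its underside
Mind the look-alikes: they are no part of the job. Leave any green look-alike of the shaft alone. What is shaped like the ear_defenders but red is not meant.

How it is judged:
By the outcome, as a careful person would: the job done as asked, in the order asked, and still so for the second after the job is handed in, while the arm keeps its last pose, push and grip.
It also fails if it takes over 72 s, if anything falls off the work surface, if the arm or the gripper's body presses on something with over 40 N, if the wrist force passes 120 N, or if a joint passes its speed limit or range.

## Robot

A 6-joint arm with a two-finger parallel gripper is mounted at the origin on the work surface. World frame = base frame: x ahead of the robot, y to its left, z up, the work surface at z = 0. Lengths are in m, angles in rad, forces in N, time in s.
With the tool pointing down it reaches from about 0.425 to 0.925 m from the base axis. Payload 12.5 kg.
Tool frame: the origin (TCP) lies midway between the tips of the shut fingers; the grasp point (between the pads) lies 19 mm behind it; y points along the fingers, z is the direction in which the jaws open and shut, and the axes are right-handed (so a half turn about y gives the same grasp; the last joint's range is limited). The gripper opens to 85 mm and grips with 20 to 120 N. Pads are 22 mm wide; open, the fingers measure 114 mm over their backs; the gripper's body (76 mm by 85 mm) begins 54 mm behind the grasp point. The pads swing forward as they close: fully open they stand 13 mm farther back than shut.
Start: joints at [1.045, 0.491, 1.559, -0, 1.092, -0.106], TCP at [0.255, 0.571, 0.231] pointing down, gripper open.
Joint ranges: [-3.1, 3.1], [-0.84, 2.19], [0.05, 2.79], [-1.13, 4.28], [0.06, 2.93], [-2.69, 2.69]. Speed limits (rad/s): [2.22, 2.22, 2.79, 3.14, 3.14, 3.14].

## Interface

Orientations are given as a unit quaternion [w, x, y, z].
In Python, from cell import robot gives the robot as it stands. The module is installed in compiled form; this text tells all that it offers.
- The arm moves only by the tool move_arm, never from a script. Its argument "increments" is a list of rows, each a list of 3 entries, a list of its own where there are three numbers: the shift along the world's x, y, z in cm, then the turn about the world's z in rad, then the finger opening in cm, from 0 to 8.54. In form: [[[x, y, z], turn, fingers], ...]. A call has 1 to 10 rows; each row is the pose to reach, as a shift and turn from the pose measured when the call began; what a row does not reach only later rows make up. A row lasts 1/12 s, in which the tool goes at most 41.7 mm and 7.16 degrees, less where a joint would pass 70% of its speed; a pose out of reach is approached as far as the arm can. A call with a gripper value outside its range is refused whole. The fingers move at their own pace and stop on an object; the grip force is fixed at half the most. Time passes only in rows, so rows that repeat a pose let the fingers close. It gives the time, the measured TCP pose, the force and the opening at its end, in the units of the state.
- robot.read_state(): the state, without advancing time (a new reading comes with each control period).
- robot.grab_frame(name): name is "scene" or "top"; returns a dict with "frame" (400x640x3 uint8, blue, green, red), "range_z" (400x640 float32, m along the optical axis (not along the pixel's ray), 0 where there is no reading), "intrinsics" (3x3 intrinsics, pixels), "dist_coeffs" ([k1, k2, p1, p2, k3] as OpenCV has them; the pictures are not rectified), "extrinsics" (4x4, takes a point from world to camera coordinates). Camera axes: x right, y down, z forward; pixel columns grow to the right and rows downward; lengths in m; the calibration is good to about 2 mm. A picture is of the moment at which its call begins.
- robot.hand_in(): hands the job in, once; it reports no verdict.
Trained networks look in a picture, given as the dict that the camera call returned (one of the last four; its "shot" number tells which), for a name from the list of things; names that differ only in an ending like _2 or _b are one class to them, and where a whole thing is asked for, a point or a joint stands for the part that bears it (a point fixed in the world has none). Each returns a list of dicts, best first, with "confidence" (0 to 1); they miss things now and then, are a little off and sometimes report something else, mostly with a low value. They report only what shows in the picture. A call takes as long as a camera call. They do not tell look-alikes from the thing itself.
- robot.masks_of(label, picture): "mask" (400x640 bool, what is visible of it).
- robot.spot_point(label, picture): "centre" ([x, y, z] in m, in world coordinates, good to about 4 mm: a listed point, or the origin of a listed thing).
The state is a dict: "time": time; "q": joint angles; "qvel": joint speeds; "tau": joint torques, N m; "position": TCP position; "eef_rot": TCP orientation; "contact_force": force on the tool from outside, world axes, zero at the start; "wrist_torque": the same for the moment, N m; "gripper_width": finger opening in m.
Only numpy, scipy, OpenCV 4.12 (cv2) and the standard library are available. Lean on these libraries where they do the work, as an engineer would, in place of code of your own. Each camera call takes 0.05 s, during which the arm holds its last target. There are 200 camera calls.

## Working session

There is one attempt and no reset: what is moved stays moved. The work goes in short steps, Python scripts to look and compute and a tool call to move; the robot and the scene stay as the last step left them, time stands still between calls to the robot, and variables do not carry over. Pictures are saved under pics/ and viewed, about 8 in all and at most 12, crops included, and the job is handed in when it is done.

Besides the shell and the picture viewer there is one more tool, called after ">>>" in YAML: its name, and indented under it one key for each argument. move_arm: Moves the arm, as the interface text tells. Its arguments: {"type":"object","properties":{"increments":{"type":"array","items":{"type":"array"}}},"required":["increments"]}

```bash
mkdir -p pics; cat > h.py <<'E'
import numpy as np, cv2
from cell import robot
def world(p,mask=None):
    K=p["intrinsics"];Z=p["range_z"];v,u=np.nonzero((Z>0) if mask is None else (mask&(Z>0)))
    n=cv2.undistortPoints(np.stack([u,v],1).astype(np.float64).reshape(-1,1,2),K,np.array(p["dist_coeffs"]))[:,0]
    z=Z[v,u];c=np.c_[n*z[:,None],z];E=p["extrinsics"]
    return (c-E[:3,3])@E[:3,:3],np.c_[u,v]
def pix(p,X):
    E=p["extrinsics"];r,_=cv2.Rodrigues(E[:3,:3])
    return cv2.projectPoints(np.array(X,float).reshape(-1,3),r,E[:3,3],p["intrinsics"],np.array(p["dist_coeffs"]))[0][:,0]
E
python3 - <<'E'
from h import *
s=robot.read_state();print(s)
for n in("scene","top"):
    p=robot.grab_frame(n);cv2.imwrite(f"pics/{n}0.png",p["frame"])
    print(n,np.round(np.linalg.inv(p["extrinsics"])[:3,3],3))
    for l in["ear_defenders","crown","rail","rack","shaft","shaft_head","hub","cone_centre","knob_arbor","wax_jar","blank"]:
        print(l,[(np.round(d["centre"],3).tolist(),round(d["confidence"],2),pix(p,d["centre"])[0].astype(int).tolist()) for d in robot.spot_point(l,p)])
E
```

```text
{'time': 0.0, 'q': array([ 1.04539245e+00,  4.91570549e-01,  1.55947872e+00,  5.04884841e-05,
        1.09170418e+00, -1.05585767e-01]), 'qvel': array([ 0.00070568,  0.00084237, -0.00046187, -0.000577  ,  0.00105911,
        0.00063739]), 'tau': array([-4.42542796e-04, -6.18452096e+01, -2.61598492e+01, -9.09559344e-05,
        4.06680119e-03, -3.18352841e-05]), 'position': array([0.25458651, 0.5705365 , 0.23071084]), 'eef_rot': array([-0.69119863,  0.69196909, -0.14749094,  0.14720615]), 'contact_force': array([ 0.20946469, -0.16600186,  0.16909171]), 'wrist_torque': array([ 0.02343034, -0.00913326,  0.01284566]), 'gripper_width': 0.08563939690496297}
scene [ 0.843 -0.529  0.884]
ear_defenders [([0.545, 0.015, -0.006], 0.68, [343, 207])]
crown [([0.543, 0.013, 0.115], 0.86, [344, 179]), ([0.29, 0.336, 0.116], 0.86, [333, 73]), ([0.588, -0.281, 0.066], 0.68, [285, 291])]
rail []
rack [([0.501, -0.272, 0.003], 0.76, [259, 278])]
shaft [([0.599, -0.397, 0.0], 0.91, [256, 348]), ([0.588, -0.279, 0.012], 0.76, [286, 299])]
shaft_head [([0.594, -0.282, 0.093], 0.92, [286, 287]), ([0.598, -
[... 497 characters left out ...]
0.56, [304, 179])]
rail [([0.528, 0.318, 0.001], 0.94, [202, 189])]
rack [([0.503, -0.27, 0.004], 0.85, [404, 204])]
shaft [([0.588, -0.278, 0.016], 0.68, [408, 174]), ([0.598, -0.396, 0.001], 0.54, [446, 173])]
shaft_head [([0.59, -0.276, 0.099], 0.81, [414, 167]), ([0.543, 0.01, -0.0], 0.61, [308, 187]), ([0.598, -0.392, 0.084], 0.55, [455, 167])]
hub [([0.548, 0.012, 0.002], 0.62, [307, 185]), ([0.389, 0.169, -0.001], 0.54, [250, 239])]
cone_centre [([0.501, -0.273, 0.011], 0.5, [406, 204]), ([0.503, -0.269, 0.004], 0.41, [404, 204])]
knob_arbor [([0.417, -0.263, 0.013], 0.53, [402, 233])]
wax_jar [([0.386, 0.169, 0.001], 0.74, [250, 240])]
blank [([0.754, -0.167, 0.0], 0.53, [369, 119])]
```

View pics/scene0.png

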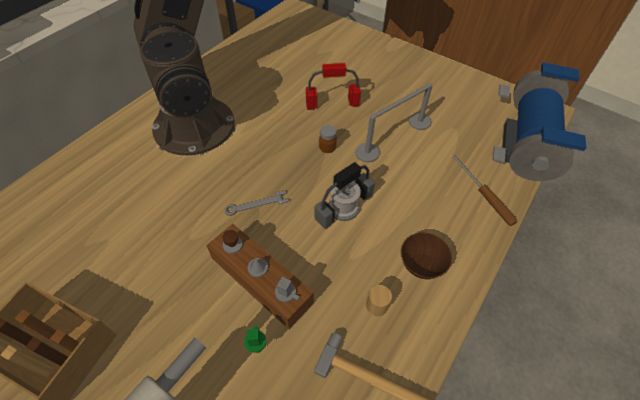

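View pics/top0.png

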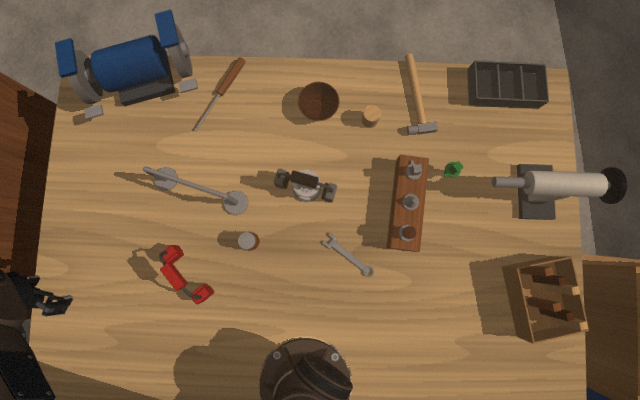

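The scene shows the black ear defenders over the hub (scene 343,190; top 306,185) and a red look-alike at (333,80), which isn't meant. The shaft is the grey square-headed fitting at the near end of the rack (scene 286,290; top 414,168). The green one at (255,340) is a look-alike. The rail bar runs from (372,118) to (430,88). Next I'll measure from depth in both views and make one enlarged crop.

```bash
python3 - <<'E'
from h import *
P={n:robot.grab_frame(n) for n in("scene","top")}
def pca(a,t):
    c=(a.max(0)+a.min(0))/2; m=np.median(a,0);r=cv2.minAreaRect(a[:,:2].astype(np.float32)*1000)
    print("  ",t,len(a),"med",np.round(m,4),"rect mm",np.round(r[0],1),np.round(r[1],1),round(r[2],1))
for n,p in P.items():
    X,uv=world(p);col=p["frame"][uv[:,1],uv[:,0]].astype(int)
    print(n)
    d=np.hypot(X[:,0]-.545,X[:,1]-.014)
    a=X[(d<.12)&(X[:,2]>.135)];print(" max z",a[:,2].max());pca(a,"cushion top")
    m=(d<.12)&(d>.05)&(X[:,2]>.05)&(X[:,2]<.075);a=X[m]
    b=(a-[.545,.014,0])
    pca(a[b[:,1]>0],"cup+");pca(a[b[:,1]<0],"cup-")
    m=(d<.045)&(abs(X[:,2]-.077)<.004);pca(X[m],"hubtop")
    m=(abs(X[:,0]-.53)<.15)&(abs(X[:,1]-.32)<.15)&(X[:,2]>.13)&(X[:,2]<.17);a=X[m];pca(a,"bar");print(np.percentile(a[:,2],[5,50,95]))
    a2=a[:,:2];c=a2.mean(0);v=np.linalg.svd(a2-c,full_matrices=0)[2][0];t=(a2-c)@v;print("  ends",np.round(c+v*t.min(),4),np.round(c+v*t.max(),4))
    d=np.hypot(X[:,0]-.59,X[:,1]+.278)
    for lo,hi in((.106,.12),(.08,.104),(.067,.08),(.055,.067)):pca(X[(d<.05)&(X[:,2]>lo)&(X[:,2]<hi)],f"shaft {lo}-{hi}")
    m=(abs(X[:,0]-.5)<.18)&(abs(X[:,1]+.27)<.08)&(abs(X[:,2]-.065)<.004);pca(X[m],"rack")
    for l in("wax_jar","blank"):
        pass
def crop(p,c,w,h,k):
    u,v=c;return cv2.resize(p["frame"][v-h:v+h,u-w:u+w],None,fx=k,fy=k,interpolation=cv2.INTER_CUBIC)
a=crop(P["scene"],(290,295),33,33,6);b=crop(P["top"],(418,172),33,33,6)
c=crop(P["scene"],(343,195),33,33,6);d=crop(P["top"],(306,185),33,33,6)
cv2.imwrite("pics/c1.png",cv2.resize(np.vstack([np.hstack([a,b]),np.hstack([c,d])]),(600,600)))
E
```

```text
scene
 max z 0.15202511842847297
   cushion top 331 med [0.5494 0.0109 0.1478] rect mm [547.   14.9] [70.6 28. ] 75.9
   cup+ 199 med [0.5681 0.0778 0.0601] rect mm [564.9  80.9] [33.1 45.6] 76.2
   cup- 210 med [ 0.5337 -0.0568  0.0601] rect mm [530.  -51.6] [34.8 47.7] 76.4
   hubtop 391 med [0.5575 0.0027 0.0766] rect mm [555.1   7.4] [74.  57.4] 57.4
   bar 333 med [0.5247 0.3067 0.1473] rect mm [528.2 316.6] [229.8  16.4] 72.8
[0.13629161 0.14732471 0.15074711]
  ends [0.563  0.4261] [0.4957 0.2064]
   shaft 0.106-0.12 126 med [ 0.59   -0.2828  0.1125] rect mm [ 589.4 -282.3] [21.9 22.9] 7.5
   shaft 0.08-0.104 64 med [ 0.5984 -0.2915  0.0929] rect mm [ 595.3 -287. ] [28.7 13.7] 53.6
   shaft 0.067-0.08 239 med [ 0.5989 -0.2904  0.0703] rect mm [ 588.9 -282.3] [77.1 85. ] 83.8
   shaft 0.055-0.067 1028 med [ 0.5958 -0.2853  0.0643] rect mm [ 587.3 -281.5] [81.6 94.9] 84.3
   rack 2991 med [ 0.5227 -0.2798  0.0645] rect mm [ 503.7 -272.4] [ 81.9 262.3] 83.8
top
 max z 0.1559344318466399
   cushion top 302 med [0.5419 0.0168 0.1501] rect mm [545.2  24.7] [86.3 27. ] 75.5
   cup+ 162 med [0.555  0.0836 0.0618] rect mm [559.9  83.4] [33.6 45.8] 75.0
   cup- 168 med [ 0.521  -0.0496  0.0621] rect mm [525.6 -50.2] [33.6 45.6] 75.9
   hubtop 278 med [0.5275 0.0128 0.0782] rect mm [541.4  10.9] [68.3 74.8] 61.9
   bar 446 med [0.5228 0.3183 0.1503] rect mm [524.3 323.2] [237.9  15.6] 72.7
[0.1449971  0.15029487 0.15383168]
  ends [0.5593 0.437 ] [0.4895 0.2095]
   shaft 0.106-0.12 77 med [ 0.5844 -0.2786  0.1142] rect mm [ 586.  -278.8] [22.3 23.6] 8.2
   shaft 0.08-0.104 27 med [ 0.5779 -0.2688  0.0928] rect mm [ 580.1 -273.4] [29.  14.9] 50.1
   shaft 0.067-0.08 370 med [ 0.582  -0.2728  0.0689] rect mm [ 585.1 -277.6] [81.  89.5] 83.2
   shaft 0.055-0.067 392 med [ 0.586  -0.2732  0.0655] rect mm [ 586.5 -278.3] [81.7 90. ] 83.9
   rack 1910 med [ 0.496  -0.2671  0.0663] rect mm [ 502.2 -269.2] [ 82.5 259.7] 84.0
```

View pics/c1.png

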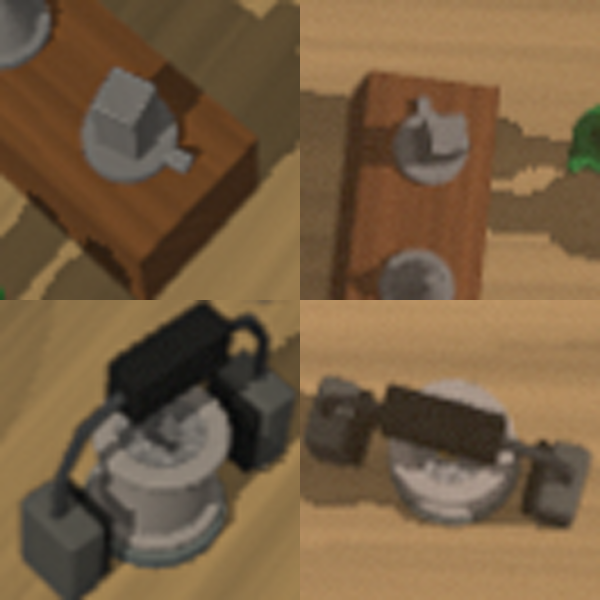

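The crop confirms it. The grey square-headed shaft stands at the +x end of the rack with its tab toward +x (slightly +y), next to the green look-alike. The black defenders are the ones on the hub. I'm moving above the cushion at about (0.545, 0.0155), with the jaws across it (yaw −0.255).

>>> move_arm:
  increments:
    - [[3, -5, 2], -0.12, 8.5]
    - [[6, -10, 2], -0.24, 8.5]
    - [[9, -16, 2], -0.36, 8.5]
    - [[11, -21, 2], -0.48, 8.5]
    - [[13, -25, 2], -0.6, 8.5]
    - [[15, -29, 2], -0.72, 8.5]
    - [[17, -33, 2], -0.84, 8.5]
    - [[19, -37, 2], -0.96, 8.5]
    - [[21, -41, 2], -1.08, 8.5]
    - [[23, -44, 2], -1.2, 8.5]

```text
time: 2.13
position: [0.4457, 0.2013, 0.2516]
eef_rot: [-0.486, 0.486, -0.513, 0.514]
contact_force: [0.5, 0.3, 0.5]
gripper_width: 0.0851
```

```bash
cat > st.py <<'E'
from h import *
from scipy.spatial.transform import Rotation as R
def st():
    s=robot.read_state();w,x,y,z=s["eef_rot"];v=R.from_quat([x,y,z,w]).as_matrix()
    print("t",round(s["time"],2),"pos",np.round(s["position"],4),"zang",round(np.arctan2(v[1,2],v[0,2]),4),"tooly",np.round(v[:,1],3),"q6",round(s["q"][5],2),"F",np.round(s["contact_force"],1),"T",np.round(s["wrist_torque"],2),"w",round(s["gripper_width"],4));return s
if __name__=="__main__":st()
E
python3 st.py
```

```text
t 2.13 pos [0.4457 0.2013 0.2516] zang -0.0548 tooly [ 0.001  0.    -1.   ] q6 0.34 F [0.5 0.3 0.5] T [ 0.02 -0.02  0.05] w 0.0851
```

>>> move_arm:
  increments:
    - [[3, -4, 0], -0.1, 8.5]
    - [[5, -8, 0], -0.2, 8.5]
    - [[7, -12, 0], -0.2, 8.5]
    - [[9, -16, -1], -0.2, 8.5]
    - [[9.9, -18.6, -2], -0.2, 8.5]
    - [[9.9, -18.6, -4], -0.2, 8.5]
    - [[9.9, -18.6, -5], -0.2, 8.5]
    - [[9.9, -18.6, -5], -0.2, 8.5]
    - [[9.9, -18.6, -5], -0.2, 8.5]

```text
time: 2.88
position: [0.5442, 0.0162, 0.2016]
eef_rot: [0.433, -0.433, 0.56, -0.559]
contact_force: [0.2, 0.5, 0.4]
gripper_width: 0.0852
```

```bash
python3 - <<'E'
from st import *
st()
p=robot.grab_frame("scene");q=robot.grab_frame("top")
a=p["frame"][120:260,270:430];b=q["frame"][110:250,230:390]
cv2.imwrite("pics/g1.png",cv2.resize(np.hstack([a,b]),None,fx=2.4,fy=2.4,interpolation=cv2.INTER_CUBIC))
E
```

```text
t 2.88 pos [0.5442 0.0162 0.2016] zang -0.2541 tooly [-0.001  0.    -1.   ] q6 0.16 F [0.2 0.5 0.4] T [-0.03 -0.02 -0.06] w 0.0852
```

View pics/g1.png

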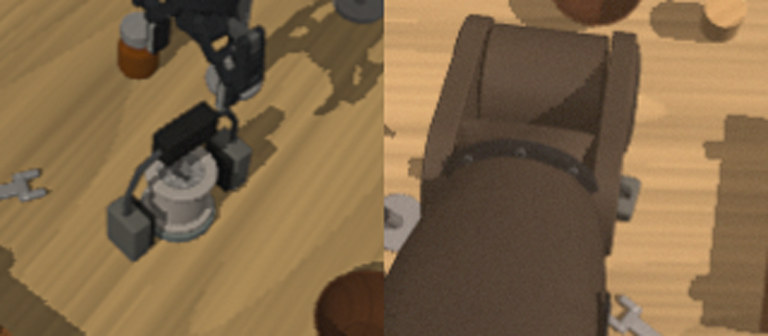

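The jaws hang above the cushion, at (145,30) and (240,75) in the left half, and straddle it. I'm descending and closing.

>>> move_arm:
  increments:
    - [[0, 0, -3], 0, 8.5]
    - [[0, 0, -5], 0, 8.5]
    - [[0, 0, -7], 0, 8.5]
    - [[0, 0, -8], 0, 8.5]
    - [[0, 0, -8], 0, 8.5]
    - [[0, 0, -8], 0, 1.5]
    - [[0, 0, -8], 0, 1.5]
    - [[0, 0, -8], 0, 1.5]
    - [[0, 0, -8], 0, 1.5]
    - [[0, 0, -8], 0, 1.5]

```text
time: 3.82
position: [0.545, 0.0165, 0.1233]
eef_rot: [-0.434, 0.432, -0.558, 0.56]
contact_force: [-2.0, 0.6, 50.4]
gripper_width: 0.025
```

>>> move_arm:
  increments:
    - [[0, 0, 0], 0, 1.5]
    - [[0, 0, 0], 0, 1.5]
    - [[0, 0, 0], 0, 1.5]
    - [[0, 0, 0], 0, 1.5]

```text
time: 4.15
position: [0.5451, 0.0164, 0.1235]
eef_rot: [-0.434, 0.432, -0.558, 0.56]
contact_force: [0.2, -1.0, 2.7]
gripper_width: 0.0249
```

>>> move_arm:
  increments:
    - [[0, 0, 1], 0, 1.5]
    - [[0, 0, 3], 0, 1.5]
    - [[0, 0, 5], 0, 1.5]
    - [[0, 0, 7], 0, 1.5]
    - [[0, 0, 9], 0, 1.5]
    - [[0, 0, 11], 0, 1.5]
    - [[0, 0, 13], 0, 1.5]
    - [[0, 0, 15], 0, 1.5]
    - [[0, 0, 17], 0, 1.5]
    - [[0, 0, 18], 0, 1.5]

```text
time: 4.98
position: [0.5452, 0.0164, 0.3063]
eef_rot: [-0.434, 0.431, -0.558, 0.561]
contact_force: [-0.1, -0.1, -1.2]
gripper_width: 0.0249
```

```bash
python3 - <<'E'
from st import *
st()
P={n:robot.grab_frame(n) for n in("scene",)}
p=P["scene"];cv2.imwrite("pics/l1.png",cv2.resize(p["frame"][60:260,230:430],None,fx=3,fy=3,interpolation=cv2.INTER_CUBIC))
X,uv=world(p);d=np.hypot(X[:,0]-.545,X[:,1]-.0155)
for l,h in((.14,.16),(.16,.18),(.18,.22),(.22,.24),(.245,.27),(.27,.33)):
  a=X[(d<.13)&(X[:,2]>l)&(X[:,2]<h)];print(l,len(a),a.min(0) if len(a) else 0,np.median(a,0) if len(a) else 0)
a=X[(d<.12)&(X[:,2]>.15)&(X[:,2]<.24)];
for s in(1,-1):
  c=a[(a[:,1]-.0155)*s>.04];print(c[:,2].min(),cv2.minAreaRect(c[:,:2].astype(np.float32)*1000))
E
```

```text
t 4.98 pos [0.5452 0.0164 0.3063] zang -0.2531 tooly [ 0.006 -0.    -1.   ] q6 0.16 F [-0.1 -0.1 -1.2] T [-0.03 -0.04 -0.01] w 0.0249
0.14 0 0 0
0.16 0 0 0
0.18 439 [ 0.50758508 -0.07270473  0.18412099] [ 0.55210628 -0.0428637   0.20433882]
0.22 312 [ 0.50849614 -0.07257206  0.22008723] [ 0.55202726 -0.0366837   0.23079108]
0.245 132 [ 0.50993161 -0.06839028  0.24500121] [0.55176358 0.07723267 0.24637098]
0.27 439 [ 0.52039678 -0.06027371  0.2700984 ] [ 0.55002782 -0.01534546  0.31236232]
0.18638037306444033 ((570.0419921875, 70.30204772949219), (52.15571594238281, 25.98102378845215), 22.49031639099121)
0.1841209857311091 ((532.8524780273438, -52.37418746948242), (36.64475631713867, 43.21399688720703), 73.57392120361328)
```

View pics/l1.png

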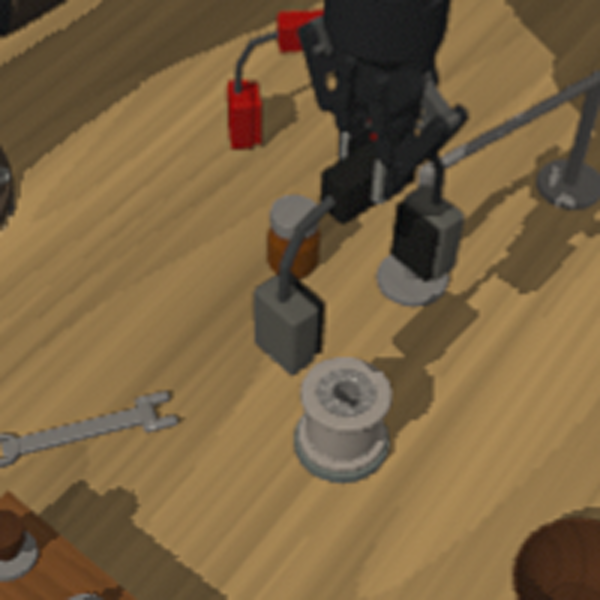

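The defenders are lifted level and clear (cups at (290,325) and (428,235)), and the hub is exposed at (345,390). Next I'm carrying them over the rail with a turn of +1.525.

>>> move_arm:
  increments:
    - [[0, 1.5, 0], 0.1, 1.5]
    - [[0, 4, 0], 0.2, 1.5]
    - [[0, 7, 0], 0.3, 1.5]
    - [[0, 10, 0], 0.4, 1.5]
    - [[0, 13, 0], 0.5, 1.5]
    - [[0, 16, 0], 0.6, 1.5]
    - [[-0.5, 19, 0], 0.7, 1.5]
    - [[-1, 22, 0], 0.8, 1.5]
    - [[-1.5, 24, 0], 0.9, 1.5]
    - [[-1.5, 25, 0], 1.0, 1.5]

```text
time: 5.87
position: [0.5292, 0.2688, 0.3059]
eef_rot: [0.651, -0.647, 0.281, -0.281]
contact_force: [0.4, -0.3, -2.2]
gripper_width: 0.0249
```

```bash
python3 st.py
```

```text
t 5.87 pos [0.5292 0.2688 0.3059] zang 0.7538 tooly [ 0.002  0.006 -1.   ] q6 -0.4 F [ 0.4 -0.3 -2.2] T [-0.06 -0.06 -0.01] w 0.0249
```

>>> move_arm:
  increments:
    - [[0, 1.5, 0], 0.1, 1.5]
    - [[-0.2, 3, 0], 0.2, 1.5]
    - [[-0.3, 4.5, 0], 0.3, 1.5]
    - [[-0.3, 5.1, 0], 0.4, 1.5]
    - [[-0.3, 5.1, 0], 0.5, 1.5]
    - [[-0.3, 5.1, 0], 0.518, 1.5]
    - [[-0.3, 5.1, 0], 0.518, 1.5]
    - [[-0.3, 5.1, 0], 0.518, 1.5]

```text
time: 6.53
position: [0.5261, 0.3195, 0.3055]
eef_rot: [0.701, -0.697, 0.107, -0.106]
contact_force: [0.0, 0.0, -2.1]
gripper_width: 0.025
```

```bash
python3 - <<'E'
from st import *
st()
for n in("scene","top"):
  p=robot.grab_frame(n);X,uv=world(p)
  d=np.hypot(X[:,0]-.526,X[:,1]-.32)
  v=np.array([np.cos(1.271),np.sin(1.271)]);w=np.array([v[1],-v[0]])
  r=(X[:,:2]-[.526,.32]);s=r@w;t=r@v
  for sg in(1,-1):
    m=(abs(t)<.05)&(s*sg>.045)&(s*sg<.11)&(X[:,2]>.17)&(X[:,2]<.25);a=np.c_[s[m],t[m],X[m,2]];
    if len(a)>5:print(n,sg,len(a),a.min(0).round(4),a.max(0).round(4))
  m=(abs(s)<.03)&(abs(t)<.12)&(X[:,2]>.135)&(X[:,2]<.165)
  print(" bar s,t ranges",m.sum(),np.percentile(s[m],[2,50,98]),np.percentile(t[m],[1,99]))
  if n=="scene":cv2.imwrite("pics/r1.png",cv2.resize(p["frame"][20:220,280:480],None,fx=3,fy=3,interpolation=cv2.INTER_CUBIC))
E
```

```text
t 6.53 pos [0.5261 0.3195 0.3055] zang 1.2685 tooly [-0.001  0.006 -1.   ] q6 -0.83 F [ 0.   0.  -2.1] T [-0.03  0.04  0.02] w 0.025
scene 1 470 [ 0.0529 -0.0268  0.1824] [0.0906 0.0198 0.2479]
scene -1 450 [-0.083  -0.0275  0.1837] [-0.0468  0.0202  0.2498]
 bar s,t ranges 236 [-0.0026478   0.00474592  0.00966743] [-0.11664771  0.04838147]
top 1 380 [ 0.051  -0.0242  0.1857] [0.0852 0.0229 0.2489]
top -1 328 [-0.0858 -0.0225  0.1891] [-0.0518  0.023   0.2498]
 bar s,t ranges 310 [-0.00806047 -0.00261895  0.00374212] [-0.11483304  0.04878303]
```

View pics/r1.png

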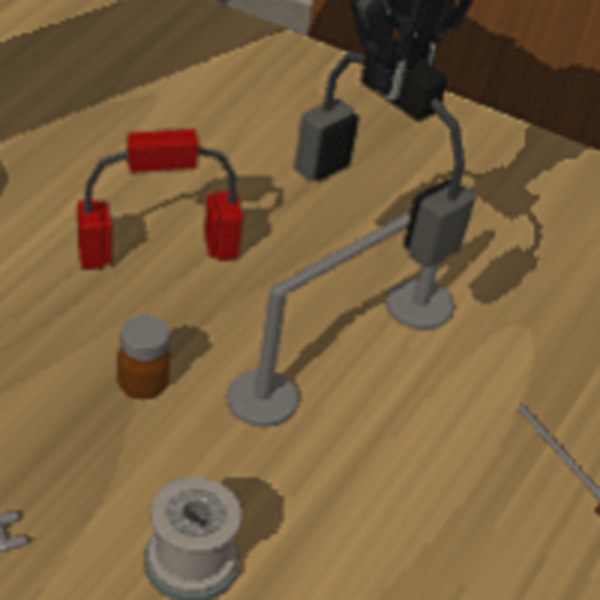

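The cups hang on either side of the bar line (cups at (327,140) and (440,225)), centred within about 2 mm in both views. I'm lowering until the cushion rests on the bar.

>>> move_arm:
  increments:
    - [[0, 0, -2], 0, 1.5]
    - [[0, 0, -4], 0, 1.5]
    - [[0, 0, -6], 0, 1.5]
    - [[0, 0, -8], 0, 1.5]
    - [[0, 0, -10], 0, 1.5]
    - [[0, 0, -12], 0, 1.5]
    - [[0, 0, -13.5], 0, 1.5]
    - [[0, 0, -14.2], 0, 1.5]
    - [[0, 0, -14.5], 0, 1.5]
    - [[0, 0, -14.6], 0, 1.5]

```text
time: 7.47
position: [0.5264, 0.3194, 0.1598]
eef_rot: [0.701, -0.697, 0.107, -0.106]
contact_force: [0.7, -0.2, -1.8]
gripper_width: 0.0251
```

>>> move_arm:
  increments:
    - [[0, 0, -0.1], 0, 1.5]
    - [[0, 0, -0.2], 0, 1.5]

```text
time: 7.63
position: [0.5268, 0.3196, 0.1587]
eef_rot: [0.701, -0.697, 0.107, -0.106]
contact_force: [0.3, -0.2, -2.4]
gripper_width: 0.0251
```

>>> move_arm:
  increments:
    - [[0, 0, -0.1], 0, 1.5]
    - [[0, 0, -0.2], 0, 1.5]
    - [[0, 0, -0.2], 0, 1.5]

```text
time: 7.88
position: [0.527, 0.3197, 0.1583]
eef_rot: [0.702, -0.696, 0.106, -0.107]
contact_force: [-2.4, -2.4, 8.4]
gripper_width: 0.0252
```

Contact at 8 N upward, so the cushion is on the bar. Releasing and retreating straight up.

>>> move_arm:
  increments:
    - [[0, 0, 0], 0, 3.5]
    - [[0, 0, 0], 0, 5]
    - [[0, 0, 0], 0, 8.5]
    - [[0, 0, 0], 0, 8.5]
    - [[0, 0, 0], 0, 8.5]
    - [[0, 0, 0], 0, 8.5]
    - [[0, 0, 0], 0, 8.5]

```text
time: 8.47
position: [0.527, 0.3197, 0.1583]
eef_rot: [0.702, -0.696, 0.106, -0.107]
contact_force: [-0.7, 0.4, 0.4]
gripper_width: 0.0847
```

>>> move_arm:
  increments:
    - [[0, 0, 1], 0, 8.5]
    - [[0, 0, 3], 0, 8.5]
    - [[0, 0, 6], 0, 8.5]
    - [[0, 0, 9], 0, 8.5]
    - [[0, 0, 12], 0, 8.5]
    - [[0, -2, 13], -0.1, 8.5]
    - [[0, -5, 13], -0.2, 8.5]
    - [[0, -9, 13], -0.3, 8.5]
    - [[0, -13, 13], -0.4, 8.5]
    - [[0, -17, 13], -0.5, 8.5]

```text
time: 9.3
position: [0.5266, 0.1483, 0.2891]
eef_rot: [0.653, -0.648, 0.276, -0.279]
contact_force: [0.4, -1.0, 0.8]
gripper_width: 0.0852
```

```bash
python3 - <<'E'
from st import *
st()
P={n:robot.grab_frame(n) for n in("scene","top")}
T=[]
for n,p in P.items():
  X,uv=world(p)
  c=np.array([.545,.0135]);d=np.hypot(X[:,0]-c[0],X[:,1]-c[1])
  a=X[(d<.05)&(abs(X[:,2]-.077)<.004)];
  if len(a)>50: print(n,"hub top",len(a),np.median(a[:,2]),cv2.minAreaRect(a[:,:2].astype(np.float32)*1000)[:2],cv2.minEnclosingCircle(a[:,:2].astype(np.float32)*1000))
  print(n,[(l,np.round(x["centre"],4),round(x["confidence"],2)) for l in("hub","shaft_head","shoulder","shaft","crown") for x in robot.spot_point(l,p)])
  # rectified top view of hub and shaft collar, 0.25mm/px, x up y left
  for nm,cc,z,r in(("hub",c,.077,.045),("shaft",np.array([.5878,-.2805]),.071,.045)):
    N=360;g=np.linspace(r,-r,N);xx,yy=np.meshgrid(cc[0]+g,cc[1]+g,indexing="ij")
    m=pix(p,np.stack([xx,yy,np.full_like(xx,z)],-1)).reshape(N,N,2).astype(np.float32)
    T.append(cv2.remap(p["frame"],m,None,cv2.INTER_CUBIC))
T=[cv2.resize(t,(290,290)) for t in T]
cv2.imwrite("pics/rect.png",np.vstack([np.hstack(T[:2]),np.hstack(T[2:])]))
cv2.imwrite("pics/full2.png",cv2.resize(P["scene"]["frame"][20:220,280:480],None,fx=3,fy=3))
E
```

```text
t 9.3 pos [0.5266 0.1483 0.2891] zang 0.7641 tooly [ 0.006  0.006 -1.   ] q6 -0.61 F [ 0.4 -1.   0.8] T [ 0.01  0.01 -0.06] w 0.0852
scene hub top 530 0.07657276647987384 ((547.373779296875, 11.179756164550781), (74.82318878173828, 74.8779067993164)) ((547.6278686523438, 11.768553733825684), 38.649173736572266)
scene [('hub', array([ 5.463e-01,  1.010e-02, -3.000e-04]), 0.94), ('shaft_head', array([ 0.589 , -0.285 ,  0.0935]), 0.89), ('shaft_head', array([ 0.5971, -0.3945,  0.0842]), 0.64), ('shaft_head', array([ 0.5061, -0.2763,  0.0139]), 0.17), ('shoulder', array([ 0.6033, -0.3963,  0.0512]), 0.95), ('shoulder', array([ 0.5891, -0.2822,  0.0646]), 0.68), ('shaft', array([ 0.5848, -0.2807,  0.0092]), 0.67), ('crown', array([0.5238, 0.3202, 0.151 ]), 0.95), ('crown', array([0.2886, 0.3347, 0.1172]), 0.82)]
top hub top 485 0.07807095847942454 ((543.7330932617188, 14.047760009765625), (74.02937316894531, 73.05484008789062)) ((543.0332641601562, 13.761552810668945), 37.75663757324219)
top [('hub', array([0.5455, 0.0111, 0.0019]), 0.67), ('shaft_head', array([ 0.5904, -0.281 ,  0.099 ]), 0.61), ('shaft_head', array([ 0.6001, -0.3941,  0.0828]), 0.6), ('shoulder', array([ 0.5831, -0.2827,  0.0626]), 0.76), ('shoulder', array([ 0.5978, -0.4008,  0.0508]), 0.68), ('shoulder', array([ 0.4141, -0.2625,  0.0112]), 0.42), ('shaft', array([ 0.6002, -0.3948,  0.0017]), 0.75), ('shaft', array([ 0.4191, -0.2613,  0.0142]), 0.73), ('shaft', array([ 0.5855, -0.2797,  0.0166]), 0.69)]
```

View pics/rect.png

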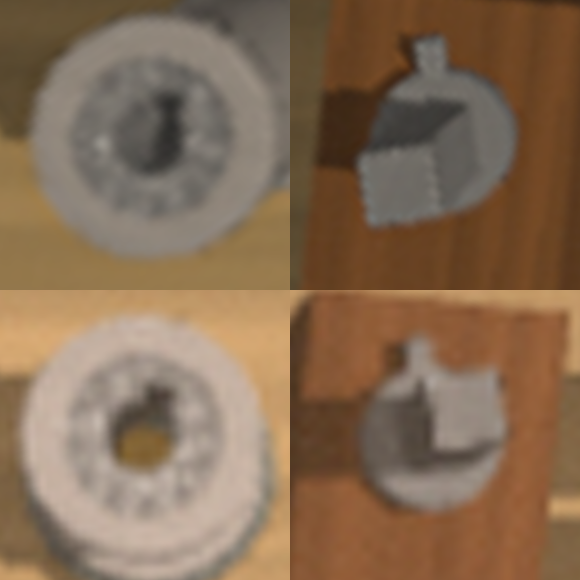

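View pics/full2.png

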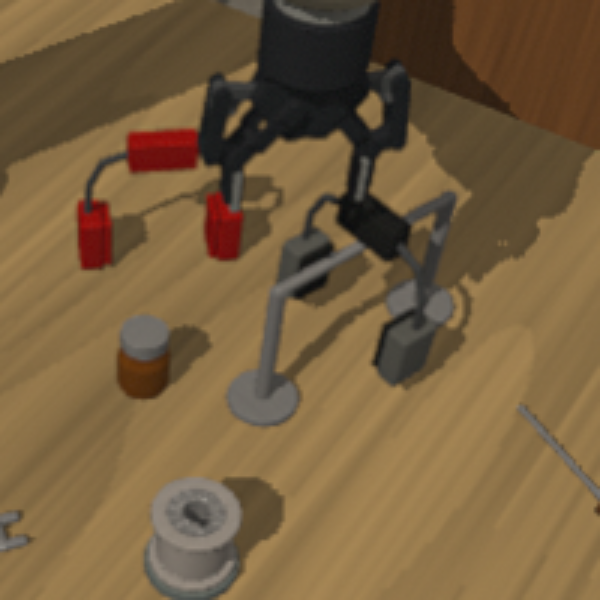

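The defenders hang over the bar with one cup on each side, at (307,265) and (405,345). The rectified view shows the hub keyway toward +x/−y (roughly −25°) and the shaft tab about +8…10° from +x. I'm working out the keyway angle and moving to the shaft.

>>> move_arm:
  increments:
    - [[0.5, -3, 0], 0.1, 7]
    - [[1, -6, 0], 0.2, 7]
    - [[1.5, -10, 0], 0.3, 7]
    - [[2, -14, 0], 0.4, 7]
    - [[2.5, -18, 0], 0.5, 7]
    - [[3, -22, 0], 0.6, 7]
    - [[3.5, -26, 0], 0.7, 7]
    - [[4, -30, 0], 0.8, 7]
    - [[4.5, -34, -2], 0.9, 7]
    - [[5, -37, -4], 0.95, 7]

```text
time: 10.73
position: [0.5775, -0.222, 0.2489]
eef_rot: [0.707, -0.703, -0.055, 0.054]
contact_force: [0.7, -0.4, 0.3]
gripper_width: 0.0701
```

```bash
python3 - <<'E'
from st import *
st()
for n in("scene","top"):
  p=robot.grab_frame(n);X,uv=world(p)
  d=np.hypot(X[:,0]-.545,X[:,1]-.0125)
  a=X[(d<.05)&(abs(X[:,2]-.077)<.005)]
  if len(a)<300: print(n,len(a));
  c0={"scene":np.array([.5474,.0115]),"top":np.array([.5434,.0139])}[n]
  G=p["frame"].mean(2).astype(np.float32)
  th=np.radians(np.arange(0,360,5))
  def ring(c,r):
    m=pix(p,np.c_[c[0]+r*np.cos(th),c[1]+r*np.sin(th),np.full(len(th),.077)]).astype(np.float32)
    return cv2.remap(G,m[None],None,cv2.INTER_CUBIC)[0]
  I=np.mean([ring(c0,r) for r in np.arange(.0125,.0165,.001)],0)
  print(n,"ring",dict(zip(np.arange(-90,95,10),I[np.arange(-18,19,2)].astype(int))), "else",int(np.median(I)))
  w=np.clip(np.median(I)-I-8,0,None);w[8:-16]=0;e=np.angle((w*np.exp(1j*th)).sum());print("keyway deg",np.degrees(e))
  N=300;g=np.linspace(.03,-.03,N);xx,yy=np.meshgrid(c0[0]+g,c0[1]+g,indexing="ij")
  m=pix(p,np.stack([xx,yy,np.full_like(xx,.077)],-1)).reshape(N,N,2).astype(np.float32)
  im=cv2.remap(p["frame"],m,None,cv2.INTER_CUBIC);cv2.imwrite(f"pics/k_{n}.png",im)
a,b=cv2.imread("pics/k_scene.png"),cv2.imread("pics/k_top.png");cv2.imwrite("pics/k.png",np.hstack([a,b]))
E
```

```text
t 10.73 pos [ 0.5775 -0.222   0.2489] zang 1.7251 tooly [ 0.001  0.006 -1.   ] q6 -2.2 F [ 0.7 -0.4  0.3] T [-0.01  0.02  0.07] w 0.0701
scene ring {np.int64(-90): np.int64(136), np.int64(-80): np.int64(120), np.int64(-70): np.int64(124), np.int64(-60): np.int64(124), np.int64(-50): np.int64(107), np.int64(-40): np.int64(76), np.int64(-30): np.int64(65), np.int64(-20): np.int64(77), np.int64(-10): np.int64(94), np.int64(0): np.int64(107), np.int64(10): np.int64(117), np.int64(20): np.int64(118), np.int64(30): np.int64(120), np.int64(40): np.int64(123), np.int64(50): np.int64(127), np.int64(60): np.int64(125), np.int64(70): np.int64(120), np.int64(80): np.int64(120), np.int64(90): np.int64(136)} else 122
keyway deg -27.11636315619345
top ring {np.int64(-90): np.int64(181), np.int64(-80): np.int64(168), np.int64(-70): np.int64(168), np.int64(-60): np.int64(171), np.int64(-50): np.int64(157), np.int64(-40): np.int64(128), np.int64(-30): np.int64(92), np.int64(-20): np.int64(78), np.int64(-10): np.int64(80), np.int64(0): np.int64(120), np.int64(10): np.int64(144), np.int64(20): np.int64(157), np.int64(30): np.int64(157), np.int64(40): np.int64(154), np.int64(50): np.int64(151), np.int64(60): np.int64(171), np.int64(70): np.int64(187), np.int64(80): np.int64(184), np.int64(90): np.int64(177)} else 177
keyway deg -15.603279096553283
```

View pics/k.png

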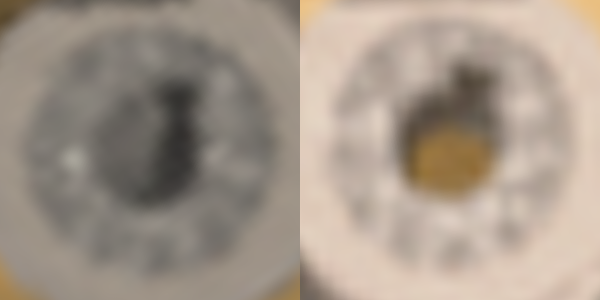

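The keyway reads −27° (scene) and −19° (top), so about −23° to start, with a small turn search later. Now I'm moving onto the shaft head at (0.5877, −0.2805).

>>> move_arm:
  increments:
    - [[0.5, -3, -1], 0, 7]
    - [[1, -5.8, -2], -0.01, 7]
    - [[1, -5.8, -5], -0.01, 7]
    - [[1, -5.8, -8], -0.01, 7]
    - [[1, -5.8, -11], -0.01, 7]
    - [[1, -5.8, -13], -0.01, 7]
    - [[1, -5.8, -15], -0.01, 7]
    - [[1, -5.8, -16.5], -0.01, 7]
    - [[1, -5.8, -17], -0.01, 7]
    - [[1, -5.8, -17], -0.01, 7]

```text
time: 11.67
position: [0.5862, -0.2804, 0.0733]
eef_rot: [0.709, -0.702, -0.046, 0.051]
contact_force: [0.4, -0.0, 0.8]
gripper_width: 0.07
```

>>> move_arm:
  increments:
    - [[0, 0, 0], 0, 4]
    - [[0, 0, 0], 0, 3]
    - [[0, 0, 0], 0, 1]
    - [[0, 0, 0], 0, 1]
    - [[0, 0, 0], 0, 1]
    - [[0, 0, 0], 0, 1]
    - [[0, 0, 0], 0, 1]
    - [[0, 0, 0], 0, 1]

```text
time: 12.33
position: [0.5866, -0.2807, 0.0746]
eef_rot: [0.709, -0.702, -0.047, 0.051]
contact_force: [-1.5, 0.3, 7.3]
gripper_width: 0.0211
```

```bash
python3 st.py
```

```text
t 12.33 pos [ 0.5866 -0.2807  0.0746] zang 1.7087 tooly [-0.006  0.009 -1.   ] q6 -2.26 F [-1.5  0.3  7.3] T [-0.12  0.18 -0.01] w 0.0211
```

>>> move_arm:
  increments:
    - [[0, 0, 1], 0, 1]
    - [[0, 0, 2], 0, 1]
    - [[0, 0, 4], 0, 1]
    - [[0, 0, 6], 0, 1]
    - [[0, 0, 8], 0, 1]
    - [[0, 0, 10], 0, 1]
    - [[0, 0, 11.5], 0, 1]
    - [[0, 0, 12], 0, 1]
    - [[0, 0, 12], 0, 1]

```text
time: 13.08
position: [0.5869, -0.2809, 0.1963]
eef_rot: [0.708, -0.703, -0.048, 0.05]
contact_force: [0.7, 0.2, -5.4]
gripper_width: 0.0218
```

>>> move_arm:
  increments:
    - [[0, 2, 0], 0, 1]
    - [[-0.5, 5, 0], -0.1, 1]
    - [[-1, 8, 0], -0.15, 1]
    - [[-1.5, 11, 0], -0.2, 1]
    - [[-2, 14, 0], -0.25, 1]
    - [[-2.5, 17, 0], -0.3, 1]
    - [[-3, 20, 0], -0.35, 1]
    - [[-3.5, 23, 0], -0.4, 1]
    - [[-4, 26, 0], -0.5, 1]
    - [[-4.2, 28, 0], -0.54, 1]

```text
time: 13.92
position: [0.5434, 0.0015, 0.1954]
eef_rot: [0.696, -0.689, 0.144, -0.142]
contact_force: [0.9, 0.3, -3.8]
gripper_width: 0.0215
```

```bash
python3 st.py
```

```text
t 13.92 pos [0.5434 0.0015 0.1954] zang 1.164 tooly [-0.002  0.009 -1.   ] q6 -1.29 F [ 0.9  0.3 -3.8] T [-0.05 -0.04  0.03] w 0.0215
```

>>> move_arm:
  increments:
    - [[0.1, 1.1, 0], 0, 1]
    - [[0.1, 1.15, 0], 0, 1]
    - [[0.1, 1.15, 0], 0, 1]
    - [[0.1, 1.15, 0], 0, 1]

```text
time: 14.25
position: [0.5443, 0.0125, 0.1949]
eef_rot: [0.696, -0.69, 0.144, -0.141]
contact_force: [0.2, -0.5, -3.2]
gripper_width: 0.0215
```

```bash
python3 - <<'E'
from st import *
st()
p=robot.grab_frame("scene");X,uv=world(p)
d=np.hypot(X[:,0]-.547,X[:,1]-.0125)
for l,h in((.128,.145),(.145,.16),(.16,.18),(.18,.189),(.186,.198),(.20,.22),(.225,.235)):
  a=X[(d<.06)&(X[:,2]>l)&(X[:,2]<h)]
  if len(a)>5:print(l,h,len(a),"med",np.median(a,0).round(4),"min",a.min(0).round(4),"max",a.max(0).round(4))
a=X[(d<.05)&(X[:,2]>.182)&(X[:,2]<.197)]
if len(a):print(cv2.minEnclosingCircle(a[:,:2].astype(np.float32)*1000))
# overlay: predicted collar outline/shank for shaft at TCP offset, biased to scene cam
for q in robot.spot_point("shoulder",p)+robot.spot_point("shaft",p)+robot.spot_point("hub",p):print(np.round(q["centre"],4),round(q["confidence"],2))
c=p["frame"][120:240,280:400];cv2.imwrite("pics/h1.png",cv2.resize(c,None,fx=5,fy=5,interpolation=cv2.INTER_CUBIC))
E
```

```text
t 14.25 pos [0.5443 0.0125 0.1949] zang 1.1643 tooly [-0.002  0.009 -1.   ] q6 -1.27 F [ 0.2 -0.5 -3.2] T [-0.04 -0.03  0.03] w 0.0215
0.128 0.145 12 med [0.5495 0.0043 0.1413] min [0.5408 0.0017 0.1382] max [0.5557 0.0134 0.1441]
0.145 0.16 33 med [0.5491 0.0046 0.1525] min [0.5394 0.0018 0.1452] max [0.5608 0.011  0.1595]
0.16 0.18 31 med [0.556  0.0043 0.1656] min [0.5393 0.0019 0.1607] max [0.5614 0.0106 0.1757]
0.18 0.189 24 med [ 0.5578 -0.0051  0.1876] min [ 0.5346 -0.0099  0.1839] max [0.5768 0.0214 0.1886]
0.186 0.198 133 med [0.5593 0.0007 0.1909] min [ 0.5306 -0.0102  0.1862] max [0.5772 0.0293 0.1979]
0.2 0.22 116 med [0.5532 0.0011 0.2103] min [ 0.5307 -0.0135  0.2001] max [0.5624 0.0334 0.22  ]
0.225 0.235 90 med [0.5522 0.0118 0.2316] min [ 0.5404 -0.0124  0.2251] max [0.5627 0.0304 0.2347]
((554.0580444335938, 5.737140655517578), 24.340511322021484)
[0.5461 0.0103 0.1863] 0.78
[ 0.6045 -0.3966  0.0537] 0.78
[0.5439 0.0118 0.1342] 0.8
[ 5.962e-01 -3.966e-01 -2.000e-04] 0.77
[ 5.493e-01  1.020e-02 -3.000e-04] 0.66
```

View pics/h1.png

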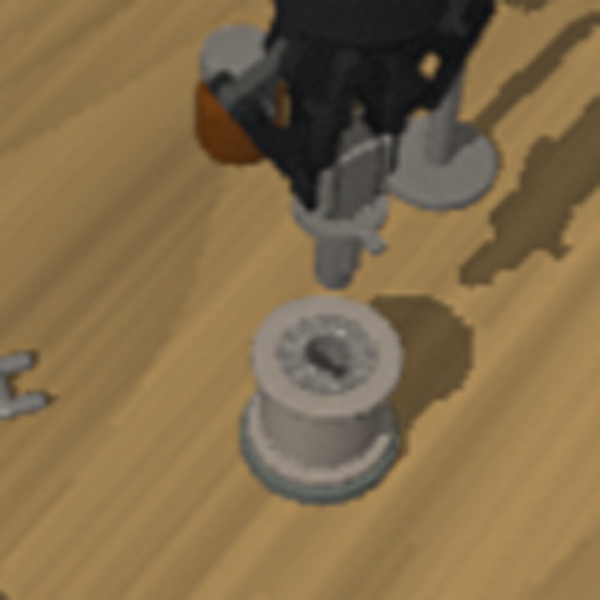

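The shaft hangs upright above the hub (shank at (335,260), bore at (327,352)), with its tab pointing the keyway's way. I'm fitting the shank axis against the hub in the same camera.

```bash
python3 - <<'E'
from st import *
from scipy.optimize import least_squares
p=robot.grab_frame("scene");X,uv=world(p)
d=np.hypot(X[:,0]-.547,X[:,1]-.0125)
def fit(a,r,c0):
  f=least_squares(lambda c:np.hypot(a[:,0]-c[0],a[:,1]-c[1])-r,c0,loss="soft_l1",f_scale=.0007);return f.x,np.sqrt(np.mean(f.fun**2)),len(a)
a=X[(d<.02)&(X[:,2]>.14)&(X[:,2]<.156)];print("pilot",fit(a,.010,[.546,.0125]))
a=X[(d<.02)&(X[:,2]>.156)&(X[:,2]<.176)];print("shank",fit(a,.010,[.546,.0125]))
a=X[(d<.05)&(X[:,2]>.05)&(X[:,2]<.07)];print("hub drum", fit(a,.030,[.546,.0125]))
a=X[(d<.05)&(abs(X[:,2]-.0765)<.003)];print("hubtop",cv2.minEnclosingCircle(a[:,:2].astype(np.float32)*1000),cv2.minAreaRect(a[:,:2].astype(np.float32)*1000)[:2])
# hub outline ellipse of the top face: bore centre by image
E
```

```text
pilot (array([0.54678248, 0.01248551]), np.float64(0.0012941182792531839), 32)
shank (array([0.55008768, 0.01195742]), np.float64(0.001457193904187462), 41)
hub drum (array([0.54790552, 0.00856855]), np.float64(0.00961603849044066), 91)
hubtop ((548.7698364257812, 11.803430557250977), 38.82982635498047) ((547.2526245117188, 12.23116683959961), (73.88453674316406, 74.42013549804688))
```

>>> move_arm:
  increments:
    - [[0.05, -0.05, -1.5], 0, 1]
    - [[0.05, -0.05, -3.5], 0, 1]
    - [[0.05, -0.05, -5], 0, 1]
    - [[0.05, -0.05, -5.5], 0, 1]
    - [[0.05, -0.05, -5.8], 0, 1]
    - [[0.05, -0.05, -6], 0, 1]
    - [[0.05, -0.05, -6.1], 0, 1]

```text
time: 15.08
position: [0.5453, 0.0117, 0.1348]
eef_rot: [0.696, -0.689, 0.144, -0.142]
contact_force: [0.0, 0.1, -3.6]
gripper_width: 0.0214
```

>>> move_arm:
  increments:
    - [[0, 0, -0.3], 0, 1]
    - [[0, 0, -0.6], 0, 1]
    - [[0, 0, -0.9], 0, 1]
    - [[0, 0, -1.2], 0, 1]
    - [[0, 0, -1.3], 0, 1]

```text
time: 15.5
position: [0.5452, 0.0117, 0.1213]
eef_rot: [0.696, -0.689, 0.144, -0.142]
contact_force: [-1.1, -0.3, -3.5]
gripper_width: 0.0213
```

Foot is about 17 mm into the bore with only 1 N of side force. On down to where the key meets the face (about TCP 0.117).

>>> move_arm:
  increments:
    - [[0, 0, -0.2], 0, 1]
    - [[0, 0, -0.4], 0, 1]
    - [[0, 0, -0.5], 0, 1]
    - [[0, 0, -0.6], 0, 1]
    - [[0, 0, -0.7], 0, 1]

```text
time: 15.92
position: [0.5452, 0.0117, 0.1143]
eef_rot: [0.696, -0.689, 0.144, -0.142]
contact_force: [-0.1, -0.2, -4.3]
gripper_width: 0.0217
```

>>> move_arm:
  increments:
    - [[0, 0, -0.2], 0, 1]
    - [[0, 0, -0.4], 0, 1]
    - [[0, 0, -0.6], 0, 1]

```text
time: 16.17
position: [0.5452, 0.0117, 0.1081]
eef_rot: [0.696, -0.689, 0.144, -0.142]
contact_force: [-0.1, 0.7, -4.5]
gripper_width: 0.0211
```

No resistance at 30 mm deep, so the key is in the keyway. Pushing on against the spring.

>>> move_arm:
  increments:
    - [[0, 0, -0.3], 0, 1]
    - [[0, 0, -0.6], 0, 1]
    - [[0, 0, -0.9], 0, 1]
    - [[0, 0, -1.2], 0, 1]
    - [[0, 0, -1.5], 0, 1]
    - [[0, 0, -1.8], 0, 1]

```text
time: 16.67
position: [0.5453, 0.0117, 0.0901]
eef_rot: [0.696, -0.689, 0.144, -0.142]
contact_force: [-1.3, 0.3, 4.8]
gripper_width: 0.0216
```

>>> move_arm:
  increments:
    - [[0, 0, -0.1], 0, 1]
    - [[0, 0, -0.2], 0, 1]
    - [[0, 0, -0.3], 0, 1]
    - [[0, 0, -0.3], 0, 1]

```text
time: 17.0
position: [0.5453, 0.0117, 0.0873]
eef_rot: [0.696, -0.689, 0.144, -0.142]
contact_force: [-2.9, -0.1, 4.9]
gripper_width: 0.0213
```

>>> move_arm:
  increments:
    - [[0, 0, -0.1], 0, 1]
    - [[0, 0, -0.15], 0, 1]
    - [[0, 0, -0.2], 0, 1]
    - [[0, 0, -0.2], 0, 1]

```text
time: 17.33
position: [0.5453, 0.0117, 0.0865]
eef_rot: [0.696, -0.689, 0.144, -0.143]
contact_force: [-5.7, 0.2, 16.9]
gripper_width: 0.0211
```

>>> move_arm:
  increments:
    - [[-0.03, 0, -0.12], 0, 1]
    - [[-0.03, 0, -0.2], 0, 1]
    - [[-0.03, 0, -0.25], 0, 1]
    - [[-0.03, 0, -0.25], 0, 1]
    - [[-0.03, 0, -0.25], 0, 1]
    - [[-0.03, 0, -0.25], 0, 1]

```text
time: 17.83
position: [0.5454, 0.0117, 0.0864]
eef_rot: [0.696, -0.689, 0.143, -0.143]
contact_force: [-9.0, 0.5, 32.3]
gripper_width: 0.0213
```

```bash
python3 - <<'E'
from st import *
st()
p=robot.grab_frame("scene");X,uv=world(p)
d=np.hypot(X[:,0]-.547,X[:,1]-.012)
a=X[(d>.011)&(d<.036)&(X[:,2]>.07)&(X[:,2]<.1)]
h,e=np.histogram(a[:,2],np.arange(.070,.1,.0015));print(dict(zip((e[:-1]*1e3).round(1),h)))
print([(l,np.round(x["centre"],4),round(x["confidence"],2)) for l in("shoulder","crown") for x in robot.spot_point(l,p)])
c=p["frame"][60:260,250:450];cv2.imwrite("pics/f1.png",cv2.resize(c,(600,600),interpolation=cv2.INTER_CUBIC))
st()
E
```

```text
t 17.83 pos [0.5454 0.0117 0.0864] zang 1.1635 tooly [ 0.002  0.009 -1.   ] q6 -1.28 F [-9.   0.5 32.3] T [-0.12  1.98 -0.05] w 0.0213
{np.float64(70.0): np.int64(0), np.float64(71.5): np.int64(3), np.float64(73.0): np.int64(16), np.float64(74.5): np.int64(58), np.float64(76.0): np.int64(67), np.float64(77.5): np.int64(66), np.float64(79.0): np.int64(18), np.float64(80.5): np.int64(27), np.float64(82.0): np.int64(35), np.float64(83.5): np.int64(20), np.float64(85.0): np.int64(4), np.float64(86.5): np.int64(3), np.float64(88.0): np.int64(3), np.float64(89.5): np.int64(4), np.float64(91.0): np.int64(2), np.float64(92.5): np.int64(7), np.float64(94.0): np.int64(5), np.float64(95.5): np.int64(4), np.float64(97.0): np.int64(10)}
[('shoulder', array([ 0.6022, -0.3958,  0.0555]), 0.63), ('shoulder', array([ 0.3829,  0.1667, -0.0016]), 0.61), ('shoulder', array([0.5453, 0.0069, 0.0777]), 0.57), ('crown', array([0.2895, 0.3354, 0.1156]), 0.6)]
t 17.98 pos [0.5454 0.0117 0.0864] zang 1.1634 tooly [ 0.002  0.009 -1.   ] q6 -1.28 F [-8.7  1.1 31.8] T [-0.03  1.92 -0.02] w 0.0215
```

View pics/f1.png

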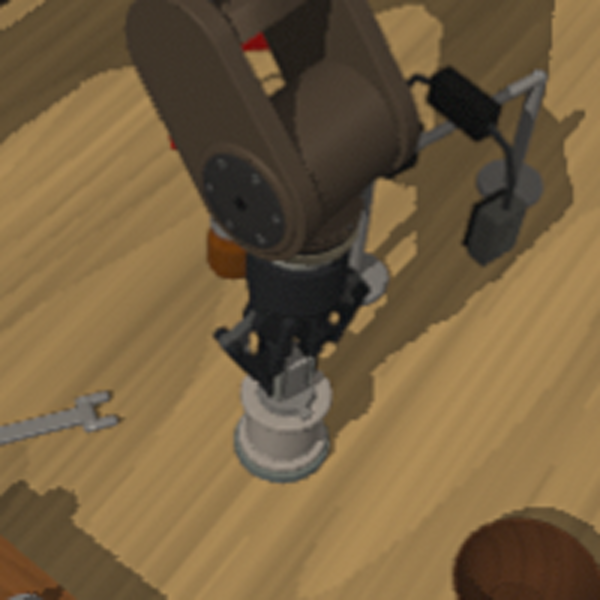

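The collar top reads about 82.5 mm (77 + 6 expected), with no gap visible at (288,400). TCP stayed at 86.4 mm while the push rose from 17 to 32 N, so the shaft is home. The defenders still hang at (465,100). Handing in.

```bash
python3 -c "
from st import *
robot.hand_in();st()"
```

```text
the job is handed in; nothing more can be done
the job is handed in; nothing more can be done
```

The job is done and handed in at about 18 s on the robot's clock. The ear defenders hang over the rail bar with one cup on each side. The keyed shaft is in the hub, still gripped and held pressed home.

**Last checks**
- **Shaft:** the key slipped in on the first push, at about −23°, so no turn search was needed. The collar's top read about 82.5 mm, against 83 mm expected when seated. The tool height stayed at 86.4 mm while the push rose from 17 to 32 N.
- **Ear defenders:** they were still hanging in the final picture, though the arm hid one cup. Both cups showed clearly right after I let go.
- **Bystanders:** I never touched the other two fittings, the wax jar, the blank or the look-alikes.

**Disagreements and faults**
- The two cameras differed by about 4 mm in position and 8° on the keyway. I used their averages.
- The network missed the black crown in the last picture and placed the shoulder about 5 mm off in y.
- The wrist force reached about 50 N for a moment while closing on the cushion, and a side force of about 9 N remains in the seated hold.

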